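# Open a weighing hood: airflow lever, then the sash up to its pointer

### The job

Get the small weighing hood ready for use, using the fingertips only. First push the black-knobbed lever on the little grey airflow box all the way over, so that it leans to the far side; then push the hood's sliding window up from beneath its lip until the round front bar of the lip is level with the pointer on the hood's left post, and leave it standing there. Do not pinch the lip, be gentle with the window, and leave the pointer and all the other things where they are.

Things in the scene. Friction and masses are not known exactly. Their poses are not given: they have to be found in the camera images.
- hood: fixed weighing hood, 270 wide (y) x 150 deep (x) x 445 mm high, clear sides, aluminium front posts, sliding front window (sash). Origin: centre of its underside, on the worktop; x points from its front to its back, y left, z up. Its floor's front sill is 17 mm high. The front leans back by 10 degrees: the sash slides along the hood's (sin 0.175, 0, cos 0.175), up and slightly back.
- sash (a joint): sash position along its sloping travel, m: 0 lowest, 0.165 highest, grows upward. Counterweighted: it weighs almost nothing in effect, takes about 2 to 4 N along its travel to move up or down, and stays where it is left.
- lip (a point): centre of the round bar along the front of the sash's lip: 14 mm thick, 190 mm long (along y), centre 27 mm in front of the pane's bottom rail and joined to it by a 6 mm plate with a thin rubber strip on top. Below the lip all is open down to the sill. Axes: z along the sash's upward travel, y along the bar, x to the back. The bar's centre is about 81 mm above the worktop at sash 0.
- pointer (a point): tip of the black pointer clamped on the hood's left post, at a height that differs each time; its 4 mm thick finger points along the bar, the tip 6 mm beyond the bar's left end. Axes as the lip's: the sash is right when the lip's z in these axes is 0 (bar and pointer level).
- airflow (a joint): angle of the airflow lever, rad: 0 leaning to the robot by about 0.5 rad, 0.5 upright, 1.0 (its stop) leaning away. It stays where it is left; about 1 N at the knob moves it. The box stands left of the hood; further left, from y = 0.46 on and x from 0.33 to 0.85, stands a fixed computer case about 0.42 m tall: keep the arm clear of it on the way in.
- airflow_tip (a point): centre of the lever's black ball knob, 26 mm across, on a 10 mm rod, 80 mm from its hinge, which is 22 mm above the worktop in a grey box 70 (x) x 50 (y) x 25 mm. Its y axis is the hinge's; push level and square to y, away from the robot. At 0 the knob is 38 mm before the hinge and 92 mm above the worktop; upright 102 mm; at 1.0 38 mm behind the hinge.
- beaker: clear beaker, 62 mm across, 81 mm high, inside the hood at the back; loose, leave alone; origin at the centre of its underside
- black_vial: small vial with a black cap, 27 mm across, 60 mm high, inside the hood at the back; loose, leave alone; origin at the centre of its underside
- bottle: round bottle with a blue cap, 56 mm across, 99 mm high, on the worktop behind the lever box; loose, leave alone; origin at the centre of its underside
- white_vial: small vial with a white cap, 27 mm across, 60 mm high, on the worktop left of the lever box; loose, leave alone; origin at the centre of its underside
- timer: flat white timer, 62 x 66 mm, 18 mm high, lying near the front edge; loose, leave alone; origin at the centre of its underside
- marker: marker pen, 138 mm long, 19 mm thick, lying near the front edge; loose, leave alone; origin at the centre of its underside
- mouse: computer mouse, 108 x 60 mm, 36 mm high, on its pad in front of the hood, to the right; loose, leave alone; origin at the centre of its underside
- usb_stick: small USB stick, 54 x 18 mm, 8 mm high, lying near the front edge; loose, leave alone; origin at the centre of its underside

How it is judged:
By the outcome, as a careful person would: the job done as asked, in the order asked, and still so for the second after the job is handed in, with the robot touching nothing.
It also fails if it takes over 54 s, if anything falls off the work surface, if the arm or the gripper's body presses on something with over 40 N, if the wrist force passes 120 N, or if a joint passes its speed limit or range.

### The arm

A 6-joint arm with a two-finger parallel gripper is mounted at the origin on a cart in front of the work surface, level with it; the furniture and walls round the work are solid. World frame = base frame: x ahead of the robot, y to its left, z up, the work surface at z = 0. Lengths are in m, angles in rad, forces in N, time in s.
With the tool pointing down it reaches from about 0.225 to 0.875 m from the base axis. Payload 3.4 kg.
Tool frame: the origin (TCP) lies midway between the tips of the shut fingers; the grasp point (between the pads) lies 19 mm behind it (manip.grasp_offset is the distance from the TCP to the grasp point, in m); x points along the fingers, y is the direction in which the jaws open and shut, and the axes are right-handed (so a half turn about x gives the same grasp; the last joint's range is limited). The gripper opens to 85 mm and grips with 20 to 120 N. Pads are 22 mm wide; open, the fingers measure 114 mm over their backs; the gripper's body (76 mm by 85 mm) begins 54 mm behind the grasp point. The pads swing forward as they close: fully open they stand 13 mm farther back than shut.
Start: joints at [1.06, 0.276, 1.505, -0, 1.361, -0.121], TCP at [0.219, 0.532, 0.231] pointing down, gripper open.
Joint ranges: [-2.89, 2.89], [-0.75, 2.08], [0.22, 2.7], [-1.18, 4.32], [0.11, 2.71], [-2.7, 2.7]. Speed limits (rad/s): [2.57, 2.57, 3.14, 3.14, 3.14, 3.14].

### API

Orientations are given as a unit quaternion [w, x, y, z].
In Python, from rig import manip gives the robot as it stands.
- The arm moves only by the shell command python3 -m creep 'ROWS' [OPENING] [FORCE]. ROWS is a JSON object of lists of equal length, an entry for each row: "delta_pos": the shift along the tool's x, y, z in cm, a list of three; "dr": the turn, a rotation vector about the tool's x, y, z in rad, a list of three. In form: {"delta_pos": [[dx, dy, dz], ...], "dr": [[rx, ry, rz], ...]}. A call has 1 to 10 rows; each row is the pose to reach, as a shift and turn from the pose commanded when the call began, along the tool's axes at that moment; what a row does not reach only later rows make up. A row lasts 1/10 s, in which the tool goes at most 50 mm and 8.59 degrees, less where a joint would pass 70% of its speed; a pose out of reach is approached as far as the arm can. A call with a gripper value outside its range is refused whole. OPENING is the opening, from -1 (shut) to 1 (fully open), set as the call begins (- or left out, the last holds). The fingers move at their own pace and stop on an object; FORCE is the grip in N (left out, the last holds). Time passes only in rows, so rows that repeat a pose let the fingers close. It gives the time, the measured TCP pose, the force and the opening at its end, in the units of the state.
- manip.get_state(): the state, without advancing time (a new reading comes with each control period).
- manip.get_image(name): name is "side" or "top"; returns a dict with "pixels" (480x640x3 uint8, blue, green, red), "depth" (480x640 float32, m along the optical axis (not along the pixel's ray), 0 where there is no reading), "intrinsics" (3x3 intrinsics, pixels), "k1" (the pictures are not rectified: a ray, as slopes to the right and down, at radius r is drawn at 1 + k1 r^2 times it, then the intrinsics apply), "rvec" (rotation vector, rad) and "tvec" (3), from world to camera coordinates, as OpenCV has them. Camera axes: x right, y down, z forward; pixel columns grow to the right and rows downward; lengths in m; the calibration is good to about 2 mm. A picture is of the moment at which its call begins.
- manip.sign_off(): hands the job in, once; it reports no verdict.
The state is a dict: "clock": time; "qpos": joint angles; "qd": joint speeds; "effort": joint torques, N m; "position": TCP position; "ee_rot": TCP orientation; "contact_force": force on the tool from outside, world axes, zero at the start; "moment": the same for the moment, N m; "width": finger opening in m.
Only numpy, scipy, OpenCV 4.12 (cv2) and the standard library are available. Lean on these libraries where they do the work, as an engineer would, in place of code of your own. Each camera call takes 0.05 s, during which the arm holds its last target. There are 200 camera calls.

## Working session

There is one attempt and no reset: what is moved stays moved. The work goes in short steps, Python scripts to look and compute and a shell command to move; the robot and the scene stay as the last step left them, time stands still between calls to the robot, and variables do not carry over. Pictures are saved under pics/ and viewed, about 8 in all and at most 12, crops included, and the job is handed in when it is done.

```bash
ls; mkdir -p pics; cat > h.py <<'E'
import numpy as np, cv2
from rig import manip
from scipy.spatial.transform import Rotation as R
def grab(n):
    d=manip.get_image(n); np.savez('last_'+n,**{k:np.asarray(v) for k,v in d.items()}); return d
def load(n): return dict(np.load('last_'+n+'.npz'))
def cam(d):
    Rm=R.from_rotvec(np.ravel(d['rvec'])).as_matrix(); return Rm,np.ravel(d['tvec'])
def dist(d): return np.array([float(d['k1']),0,0,0,0])
def ray(d,u,v):
    Rm,t=cam(d); p=cv2.undistortPoints(np.array([[[u,v]]],float),d['intrinsics'],dist(d),None,None)[0,0]
    return -Rm.T@t, Rm.T@np.array([p[0],p[1],1.])
def at_z(d,u,v,z):
    o,r=ray(d,u,v); return o+r*(z-o[2])/r[2]
def at_depth(d,u,v,w=1):
    o,r=ray(d,u,v); D=d['depth'][int(v)-w:int(v)+w+1,int(u)-w:int(u)+w+1]; D=D[D>0]
    return o+r*np.median(D) if len(D) else None
def tri(d1,p1,d2,p2):
    o1,r1=ray(d1,*p1);o2,r2=ray(d2,*p2);A=np.c_[r1,-r2];s=np.linalg.lstsq(A,o2-o1,rcond=None)[0]
    a,b=o1+r1*s[0],o2+r2*s[1]; return (a+b)/2,np.linalg.norm(a-b)
def proj(d,P):
    return cv2.projectPoints(np.array(P,float).reshape(-1,3),np.ravel(d['rvec']),np.ravel(d['tvec']),d['intrinsics'],dist(d))[0][:,0]
E
python3 - <<'E'
from h import *
np.set_printoptions(precision=4,suppress=True)
print(manip.get_state())
for n in('side','top'):
    d=grab(n);cv2.imwrite(f'pics/{n}0.png',d['pixels']);Rm,t=cam(d);print(n,-Rm.T@t,Rm[2],d['k1'],d['intrinsics'][0,0])
E
```

```text
pics
{'clock': 0.0, 'qpos': array([ 1.06  ,  0.2766,  1.5061, -0.    ,  1.3607, -0.121 ]), 'qd': array([ 0.0009,  0.0002,  0.001 , -0.0017, -0.0014,  0.0013]), 'effort': array([ -0.0003, -41.6772, -24.5814,  -0.0003,   0.0108,   0.    ]), 'position': array([0.2183, 0.5314, 0.2304]), 'ee_rot': array([ 0.6935,  0.1363,  0.6939, -0.1375]), 'contact_force': array([-0.0385, -0.7806,  0.3153]), 'moment': array([-0.0382,  0.0232, -0.0064]), 'width': 0.08586734260604743}
side [-0.1847  0.4812  0.4998] [ 0.7972 -0.3413 -0.4979] -0.12535691558687287 476.23328085121375
top [-0.1452  0.4427  0.9711] [ 0.5957 -0.229  -0.7698] -0.13161055584186085 522.9971842358177
```

View pics/side0.png

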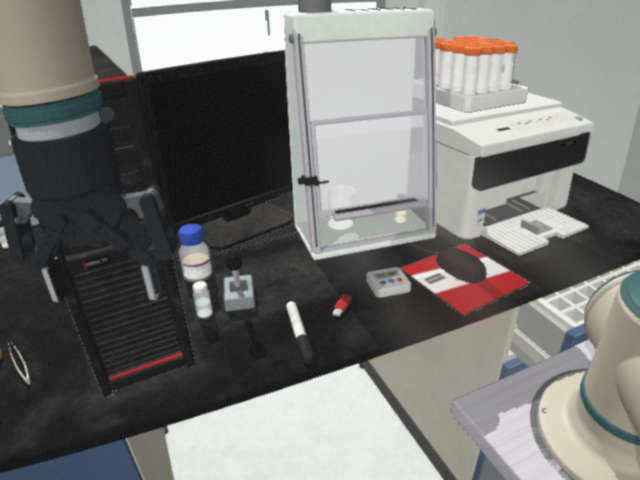

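View pics/top0.png

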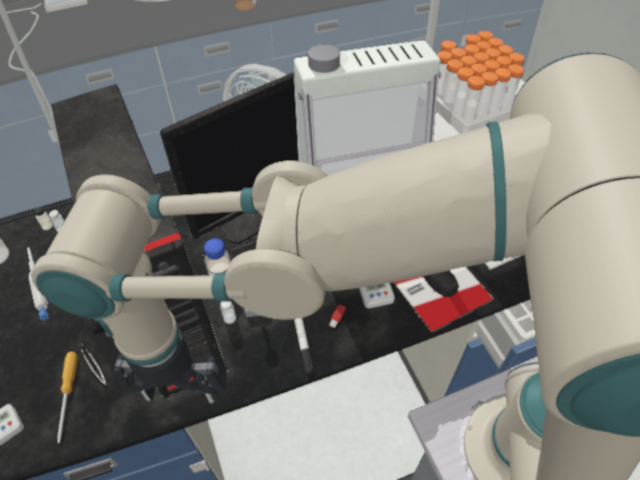

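Side view: knob about (233,262), its box (240,292), pointer about (315,181), and lip from (335,212) to (422,202). Next is a closer crop with depth readings.

```bash
python3 - <<'E'
from h import *
np.set_printoptions(precision=3,suppress=True)
d=load('side');im=d['pixels']
c=im[150:320,180:450];cv2.imwrite('pics/c1.png',cv2.resize(c,None,fx=2.96,fy=2.96,interpolation=cv2.INTER_CUBIC)[:600,:800])
for u,v in [(233,262),(228,278),(252,280),(224,308),(256,306),(240,308),(313,181),(326,181),(335,212),(420,203),(380,207),(314,252),(436,238),(202,290),(195,265),(345,300),(300,330)]:
    print(u,v,at_depth(d,u,v),at_z(d,u,v,0))
E
```

```text
233 262 [0.453 0.367 0.102] [0.618 0.338 0.   ]
228 278 [0.529 0.366 0.025] [0.567 0.36  0.   ]
252 280 [0.538 0.322 0.002] [0.541 0.321 0.   ]
224 308 [0.478 0.389 0.001] [0.479 0.389 0.   ]
256 306 [0.46  0.337 0.001] [ 0.462  0.337 -0.   ]
240 308 [0.461 0.365 0.005] [0.468 0.364 0.   ]
313 181 [0.563 0.183 0.164] [0.926 0.038 0.   ]
326 181 [0.548 0.163 0.165] [0.911 0.006 0.   ]
335 212 [0.556 0.143 0.095] [0.729 0.064 0.   ]
420 203 [ 0.513 -0.021  0.098] [ 0.683 -0.143  0.   ]
380 207 [0.528 0.061 0.1  ] [ 0.706 -0.044 -0.   ]
314 252 [0.554 0.19  0.019] [0.583 0.178 0.   ]
436 238 [ 0.52  -0.075  0.002] [ 0.523 -0.077  0.   ]
202 290 [0.467 0.421 0.056] [0.549 0.413 0.   ]
195 265 [0.577 0.415 0.038] [ 0.64   0.409 -0.   ]
345 300 [0.401 0.197 0.009] [ 0.412  0.192 -0.   ]
300 330 [0.352 0.298 0.017] [0.371 0.291 0.   ]
```

View pics/c1.png

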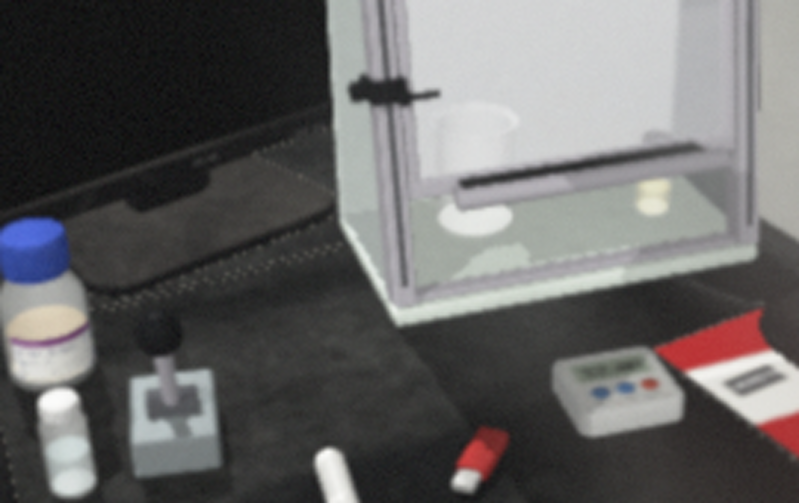

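Crop: pointer tip at about (328.6,181.8) in full-image pixels. The bar's left end is at (334.5,216) and its right end near (425,205). Knob at (233.5,262.5), box front base corners (226,310.5) and (254,308). Sash is near 0.01–0.02 and the pointer is well above it.

```bash
python3 - <<'E'
from h import *
np.set_printoptions(precision=4,suppress=True)
d=load('side');im=d['pixels'];g=im.max(2)
# knob: black blob near (233,262)
m=np.zeros(g.shape,np.uint8);m[250:275,222:246]=(g[250:275,222:246]<40)
Dk=d['depth']; m2=((m>0)&(Dk>0)); 
pts=[at_depth(d,u,v,0) for v,u in zip(*np.nonzero(m2))]; pts=np.array(pts); k=pts[:,2]>.075; vv,uu=np.nonzero(m2);uu=uu[k];vv=vv[k]
print('knob px',uu.mean(),vv.mean(),uu.min(),uu.max(),vv.min(),vv.max(),'surf',np.median(pts[k],0))
for z in(.088,.092,.096,.102):print(z,at_z(d,uu.mean(),vv.mean(),z))
P=lambda x,y:(180+x/2.96,150+y/2.96)
print('box front base',at_z(d,*P(137,475),0),at_z(d,*P(220,468),0))
for q in[(131,378),(212,370),(217,432),(134,438)]:print('box top',at_z(d,*P(*q),.025))
print('hood base',at_z(d,*P(400,325),0),at_z(d,*P(757,258),0),at_z(d,*P(343,225),0))
# lip depth pts
L=[]
for u in range(332,428,6):
    col=[(v,at_depth(d,u,v,0)) for v in range(192,224)]
    col=[(v,*p) for v,p in col if p is not None and p[0]<.62 and .06<p[2]<.2]
    L+=col
    a=np.array(col); 
    if len(a): i=a[:,1].argmin(); print(u,len(a),a[0],a[-1],'front',a[i])
for v in range(176,188,2):
    print('ptr',v,[ (u,at_depth(d,u,v,0)) for u in(322,326,328,330)])
E
```

```text
knob px 233.40462427745663 262.5606936416185 226 241 255 269 surf [0.4542 0.3665 0.1006]
0.088 [0.4745 0.3627 0.088 ]
0.092 [0.4681 0.3639 0.092 ]
0.096 [0.4617 0.365  0.096 ]
0.102 [0.4521 0.3668 0.102 ]
box front base [0.471 0.387 0.   ] [0.4571 0.3414 0.    ]
box top [0.5328 0.3724 0.025 ]
box top [0.5201 0.3251 0.025 ]
box top [0.4577 0.3404 0.025 ]
box top [0.4722 0.3852 0.025 ]
hood base [ 0.5549  0.1876 -0.    ] [ 0.5263 -0.0787  0.    ] [0.7043 0.1716 0.    ]
332 24 [192.       0.5731   0.1408   0.1291] [215.       0.5633   0.1459   0.0857] front [211.       0.5618   0.1465   0.0951]
338 29 [192.       0.5708   0.1293   0.1278] [220.       0.5288   0.1493   0.0917] front [218.       0.5286   0.1494   0.096 ]
344 28 [192.       0.5677   0.1181   0.1268] [219.       0.5299   0.1364   0.0904] front [218.       0.5263   0.1382   0.0945]
350 27 [192.       0.5678   0.1052   0.1242] [218.       0.5277   0.125    0.0909] front [215.       0.5269   0.1254   0.0977]
356 25 [192.       0.5649   0.0937   0.1231] [217.       0.5275   0.1125   0.0903] front [215.       0.5246   0.114    0
[... 1690 characters left out ...]
 0.1575])), (330, array([0.5754, 0.1434, 0.1574]))]
ptr 180 [(322, array([0.5777, 0.1589, 0.1555])), (326, array([0.5537, 0.1611, 0.1648])), (328, array([0.5757, 0.1475, 0.1541])), (330, array([0.576 , 0.1432, 0.1531]))]
ptr 182 [(322, array([0.5464, 0.1722, 0.1657])), (326, array([0.5476, 0.1638, 0.1637])), (328, array([0.5487, 0.1594, 0.1624])), (330, array([0.5766, 0.143 , 0.1488]))]
ptr 184 [(322, array([0.5744, 0.1604, 0.1489])), (326, array([0.5752, 0.152 , 0.147 ])), (328, array([0.5746, 0.1481, 0.1465])), (330, array([0.5742, 0.1442, 0.1459]))]
ptr 186 [(322, array([0.5749, 0.1604, 0.1446])), (326, array([0.5755, 0.1519, 0.1427])), (328, None), (330, array([0.5763, 0.1433, 0.1408]))]
```

```bash
python3 -m creep '{"delta_pos":[[0.7,-3,3.3],[1.5,-6.5,7],[2.3,-9.7,10.5],[3.1,-12.8,14],[3.1,-12.8,14],[4.3,-11.3,16.6],[5.5,-9.8,19.2],[6.7,-8.3,21.8],[8,-6.8,24.3],[8,-6.8,24.3]],"dr":[[0,0,0],[0,0,0],[0,0,0],[-0.05,0,0],[-0.1,0,0],[-0.13,0,0],[-0.13,0,0],[-0.13,0,0],[-0.13,0,0],[-0.13,0,0]]}' -1 20
python3 -c "
from h import *
s=manip.get_state();print(s['qpos'],s['position'],R.from_quat(s['ee_rot'],scalar_first=True).as_matrix())
d=grab('side');cv2.imwrite('pics/s1.png',d['pixels'])"
```

```text
clock: 1.1
position: [0.4203, 0.3764, 0.1489]
ee_rot: [0.701, 0.092, 0.701, -0.093]
contact_force: [-0.9, 0.0, 0.4]
width: 0.0001
[ 6.07601353e-01  3.18463442e-01  1.65722222e+00 -8.62310370e-04
  1.16717428e+00 -7.00938455e-01] [0.42028427 0.3764235  0.14894272] [[-5.87631348e-04  2.58932544e-01  9.65895229e-01]
 [-1.37450706e-03  9.65894274e-01 -2.58933124e-01]
 [-9.99998883e-01 -1.47978703e-03 -2.11685146e-04]]
```

View pics/s1.png

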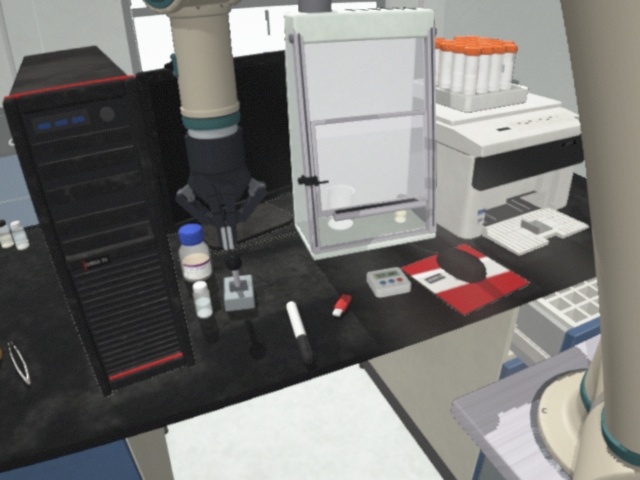

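Clear path, fingertips at about (228,245), above and in front of the knob, lined up with it. I'll lower, then push.

```bash
python3 -m creep '{"delta_pos":[[2,0,0],[4,0,0],[6,0,0],[6.9,0,0],[6.9,0,1.2],[6.9,0,2.2],[6.9,0,3.2],[6.9,0,4.2],[6.9,0,5.2],[6.9,0,6]],"dr":[[0,0,0],[0,0,0],[0,0,0],[0,0,0],[0,0,0],[0,0,0],[0,0,0],[0,0,0],[0,0,0],[0,0,0]]}'
python3 -m creep '{"delta_pos":[[0,0,0.6],[0,0,1.2],[0,0,1.8],[0,0,2.3],[0,0,2.7],[0,0,3.0],[0,0,3.2],[0,0,3.4],[0,0,3.4]],"dr":[[0,0,0],[0,0,0],[0,0,0],[0,0,0],[0,0,0],[0,0,0],[0,0,0],[0,0,0],[0,0,0]]}'
python3 -c "
from h import *
s=manip.get_state();print(s['qpos'],s['position'],s['contact_force'])"
```

```text
clock: 2.15
position: [0.4769, 0.361, 0.0827]
ee_rot: [0.701, 0.092, 0.701, -0.092]
contact_force: [-1.0, 0.2, 0.0]
width: -0.0002
clock: 3.05
position: [0.5085, 0.3525, 0.0824]
ee_rot: [0.701, 0.092, 0.701, -0.092]
contact_force: [-0.5, 0.1, 0.1]
width: -0.0003
[ 4.93737002e-01  4.52321746e-01  1.62268547e+00 -1.58080305e-04
  1.06628270e+00 -8.17192202e-01] [0.50854249 0.35245201 0.0823501 ] [-0.50462691  0.09435745  0.07654101]
```

```bash
python3 -m creep '{"delta_pos":[[0,0,0.3],[0,0,0.6],[0,0,0.8],[0,0,1.0],[0,0,1.0]],"dr":[[0,0,0],[0,0,0],[0,0,0],[0,0,0],[0,0,0]]}'
python3 -c "
from h import *
s=manip.get_state();print(s['position'],s['contact_force'])
d=grab('side');cv2.imwrite('pics/c2.png',cv2.resize(d['pixels'][160:330,160:380],None,fx=3,fy=3,interpolation=cv2.INTER_CUBIC))"
```

```text
clock: 3.55
position: [0.5093, 0.3521, 0.0822]
ee_rot: [0.695, 0.092, 0.707, -0.092]
contact_force: [-18.7, 7.2, 7.9]
width: -0.0003
[0.50928183 0.35208984 0.08219031] [-18.67745448   7.2334179    7.9316608 ]
```

View pics/c2.png

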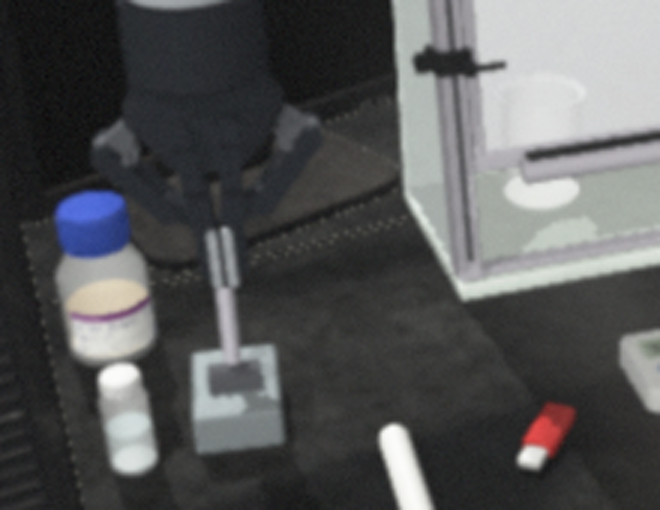

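Lever is down against its stop: 20 N with no further motion, and the knob is hidden behind the fingers. I'll back off and rise, logging the states for a rough arm model.

```bash
python3 -m creep '{"delta_pos":[[0,0,-2],[0,0,-5],[-1,0,-8],[-5,0,-8],[-9,0,-9],[-11,0,-10],[-11,0,-10]],"dr":[[0,0,0],[0,0,0],[0,0,0],[0,0,0],[0,0,0],[0,0,0],[0,0,0]]}'
python3 - <<'E'
from h import *
np.set_printoptions(precision=4,suppress=True)
s=manip.get_state();print(s['qpos'],s['position'],s['contact_force'])
from scipy.optimize import least_squares
D=[([1.06,.2766,1.5061,0,1.3607],[.2183,.5314,.2304]),([.6076,.31846,1.65722,0,1.16717],[.42028,.37642,.14894]),([.49374,.45232,1.62269,0,1.06628],[.50854,.35245,.08235]),(s['qpos'][:5],s['position'])]
def f(p,full=False):
    e=[]
    for q,P in D:
        a=q[1];b=q[1]+q[2]; r=p[0]+p[1]*np.sin(a)+p[2]*np.sin(b)+p[3]*np.cos(b); z=p[4]+p[1]*np.cos(a)+p[2]*np.cos(b)-p[3]*np.sin(b)
        rr=np.cos(q[0])*P[0]+np.sin(q[0])*P[1]; e+=[r-rr,z-P[2]]
        if full: print(rr,-np.sin(q[0])*P[0]+np.cos(q[0])*P[1])
    return e
o=least_squares(f,[0,.4,.4,0,0]);print(o.x,np.array(o.fun)*1e3);f(o.x,True)
d=grab('side');cv2.imwrite('pics/c3.png',cv2.resize(d['pixels'][160:330,160:440],None,fx=2.85,fy=2.85,interpolation=cv2.INTER_CUBIC))
for v in range(255,275,3):print([np.round(at_depth(d,u,v,0),3).tolist() for u in range(228,252,4) if at_depth(d,u,v,0) is not None])
E
```

```text
clock: 4.3
position: [0.4226, 0.3774, 0.1965]
ee_rot: [0.704, 0.093, 0.699, -0.089]
contact_force: [-0.0, 0.5, -0.2]
width: -0.0
[ 0.6061  0.28    1.5877  0.      1.265  -0.7062] [0.4226 0.3774 0.1965] [-0.0099  0.469  -0.1686]
[ 0.0021  0.6167  0.4218  0.0548 -0.2205] [ 1.1478  0.1496  1.4401 -0.2005 -0.2694  0.1339 -2.3186 -0.083 ]
0.5702904787882789 0.06935142250477377
0.5599561840713776 0.06911126333834056
0.6148373038930877 0.06934712569010293
0.56225703372465 0.06941056578404353
[[0.648, 0.34, 0.0], [0.518, 0.355, 0.076], [0.518, 0.349, 0.075], [0.635, 0.318, 0.001], [0.633, 0.311, 0.001], [0.627, 0.304, 0.002]]
[[0.637, 0.343, 0.0], [0.517, 0.356, 0.071], [0.515, 0.35, 0.071], [0.624, 0.321, 0.001], [0.619, 0.315, 0.003], [0.617, 0.307, 0.001]]
[[0.624, 0.346, 0.001], [0.517, 0.357, 0.065], [0.512, 0.351, 0.067], [0.616, 0.324, -0.0], [0.611, 0.317, 0.001], [0.606, 0.31, 0.002]]
[[0.616, 0.348, -0.001], [0.515, 0.358, 0.061], [0.51, 0.352, 0.062], [0.602, 0.327, 0.001], [0.601, 0.32, 0.0], [0.598, 0.313, 0.0]]
[[0.603, 0.351, 0.0], [0.6, 0.344, 0.001], [0.508, 0.353, 0.057], [0.594, 0.33, -0.0], [0.59, 0.323, 0.0], [0.585, 0.316, 0.002]]
[[0.591, 0.354, 0.001], [0.591, 0.347, -0.0], [0.505, 0.355, 0.053], [0.582, 0.333, 0.001], [0.581, 0.325, -0.0], [0.574, 0.319, 0.002]]
[[0.583, 0.356, 0.0], [0.578, 0.35, 0.001], [0.502, 0.356, 0.049], [0.574, 0.335, -0.0], [0.568, 0.329, 0.001], [0.565, 0.322, 0.001]]
```

View pics/c3.png

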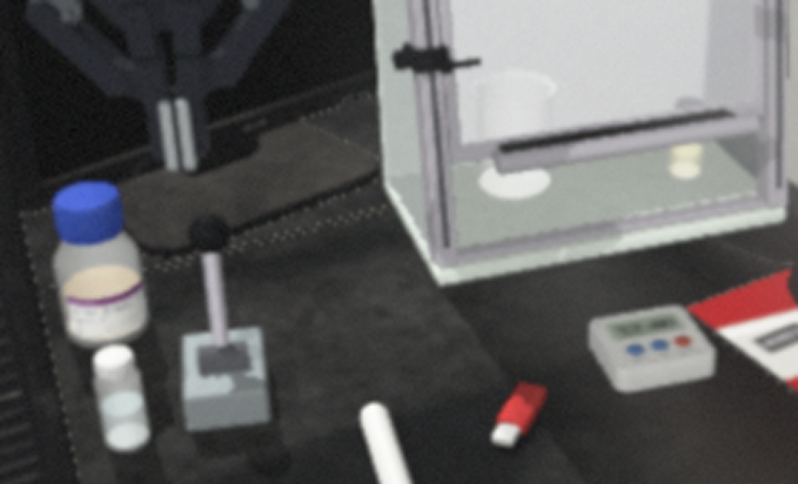

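Knob now at about (233,241), rod leaning away. The rod's depth slope is 0.60, against tan 0.5 = 0.55, so the lever is at its stop, and the neighbouring items look undisturbed. Next I reorient to point forward and down in free space in front of the hood.

```bash
cat >> h.py <<'E'
def plan(P,p,psi):
    s=manip.get_state();R0=R.from_quat(s['ee_rot'],scalar_first=True)
    x=[np.cos(p)*np.cos(psi),np.cos(p)*np.sin(psi),-np.sin(p)];y=[-np.sin(psi),np.cos(psi),0]
    R1=R.from_matrix(np.c_[x,y,np.cross(x,y)])
    print('dpos cm',np.round(R0.inv().apply(np.array(P)-s['position'])*100,2),'dr',np.round((R0.inv()*R1).as_rotvec(),3))
E
python3 -c "
from h import *
plan([.38,.03,.27],.8,.3)"
```

```text
dpos cm [ -7.68 -34.54   4.82] dr [-0.531 -0.746  0.213]
```

```bash
python3 -m creep '{"delta_pos":[[-1,-4,0.5],[-2,-8,1],[-3,-12,1.6],[-4,-16,2.2],[-5,-20,2.8],[-6,-24,3.4],[-6.6,-28,4],[-7.2,-32,4.5],[-7.7,-34.5,4.8],[-7.7,-34.5,4.8]],"dr":[[-0.05,-0.07,0.02],[-0.1,-0.14,0.04],[-0.16,-0.22,0.06],[-0.22,-0.31,0.09],[-0.28,-0.39,0.11],[-0.34,-0.48,0.14],[-0.4,-0.56,0.16],[-0.46,-0.65,0.18],[-0.53,-0.746,0.213],[-0.53,-0.746,0.213]]}'
python3 - <<'E'
from h import *
np.set_printoptions(precision=4,suppress=True)
s=manip.get_state();M=R.from_quat(s['ee_rot'],scalar_first=True).as_matrix();print(s['qpos'],s['position'],M[:,0],M[:,1],s['contact_force'])
q=s['qpos'];a=q[1];b=q[1]+q[2];p=[ 0.0021,0.6167,0.4218,0.0548]
r=p[0]+p[1]*np.sin(a)+p[2]*np.sin(b)+p[3]*np.cos(b); z=p[1]*np.cos(a)+p[2]*np.cos(b)-p[3]*np.sin(b)
print(r,z,'r tcp',np.cos(q[0])*s['position'][0]+np.sin(q[0])*s['position'][1], -np.sin(q[0])*s['position'][0]+np.cos(q[0])*s['position'][1])
plan([.38,.03,.27],.8,.3)
E
```

```text
clock: 5.35
position: [0.3765, 0.066, 0.2547]
ee_rot: [0.877, -0.025, 0.467, 0.108]
contact_force: [-0.4, -0.5, -0.7]
width: -0.0001
[-0.366  -0.3643  2.2034  0.4749  0.8658 -2.3639] [0.3765 0.066  0.2547] [ 0.5405  0.1658 -0.8248] [-0.212   0.9756  0.0572] [-0.3596 -0.4757 -0.6807]
0.17454288294669756 0.41158158521561666 r tcp 0.32798427851408346 0.19634016518716682
dpos cm [-1.67 -3.49  0.63] dr [-0.103 -0.17   0.01 ]
```

```bash
cat >> h.py <<'E'
def ik(T,p,psi,L3=.355,h=.135,lat=.0693):
    t=np.array([np.cos(p)*np.cos(psi),np.cos(p)*np.sin(psi),-np.sin(p)]);W=np.array(T)-L3*t
    rr=np.hypot(*W[:2]);q1=np.arctan2(W[1],W[0])-np.arcsin(lat/rr);r=np.sqrt(rr**2-lat**2)-.002;z=W[2]-h
    L1,L2=.6167,.4253;D=np.hypot(r,z);c=(D*D-L1**2-L2**2)/(2*L1*L2);q3e=np.arccos(c)
    q2=np.arctan2(r,z)-np.arctan2(L2*np.sin(q3e),L1+L2*np.cos(q3e));q3=q3e-.129;b=q2+q3
    ta=np.array([np.cos(q1)*t[0]+np.sin(q1)*t[1],-np.sin(q1)*t[0]+np.cos(q1)*t[1],t[2]])
    f=np.array([np.sin(b),0,np.cos(b)]);return np.round([q1,q2,q3,np.arccos(f@ta)],2),np.round(W,3)
E
python3 - <<'E'
from h import *
s=manip.get_state()
print(ik(s['position'],.97,.298))
for y in(.0,.06):
  for p in(.5,.65,.8):
    for psi in(-.1,.1,.3,.5,.7): print(y,p,psi,ik([.55,y,.07],p,psi),ik([.56,y,.15],p,psi)[0])
E
```

```text
(array([-0.35, -0.37,  2.2 ,  0.86]), array([0.185, 0.007, 0.547]))
0.0 0.5 -0.1 (array([-0.16,  0.58,  2.69,  1.19]), array([0.24 , 0.031, 0.24 ])) [-0.15  0.24  2.55  0.72]
0.0 0.5 0.1 (array([-0.42,  0.58,  2.69,  1.18]), array([ 0.24 , -0.031,  0.24 ])) [-0.4   0.24  2.55  0.77]
0.0 0.5 0.3 (array([-0.61,  0.55,  2.62,  1.09]), array([ 0.252, -0.092,  0.24 ])) [-0.59  0.26  2.49  0.86]
0.0 0.5 0.5 (array([-0.72,  0.54,  2.5 ,  1.04]), array([ 0.277, -0.149,  0.24 ])) [-0.7   0.3   2.4   0.96]
0.0 0.5 0.7 (array([-0.76,  0.54,  2.37,  1.06]), array([ 0.312, -0.201,  0.24 ])) [-0.74  0.35  2.28  1.08]
0.0 0.65 -0.1 (array([-0.15,  0.38,  2.56,  0.71]), array([0.269, 0.028, 0.285])) [-0.15  0.13  2.42  0.34]
0.0 0.65 0.1 (array([-0.36,  0.38,  2.56,  0.74]), array([ 0.269, -0.028,  0.285])) [-0.35  0.13  2.42  0.45]
0.0 0.65 0.3 (array([-0.53,  0.38,  2.51,  0.77]), array([ 0.28 , -0.084,  0.285])) [-0.51  0.16  2.38  0.63]
0.0 0.65 0.5 (array([-0.63,  0.4 ,  2.42,  0.82]), array([ 0.302, -0.135,  0.285])) [-0.61  0.21  2.31  0.8 ]
0.0 0.65 0.7 (array([-0.68,  0.43,  2.31,  0.91]), 
[... 1517 characters left out ...]
[ 0.302, -0.075,  0.285])) [-0.46  0.18  2.34  0.71]
0.06 0.65 0.7 (array([-0.55,  0.42,  2.37,  0.86]), array([ 0.334, -0.122,  0.285])) [-0.53  0.24  2.26  0.87]
0.06 0.8 -0.1 (array([0.05, 0.28, 2.41, 0.33]), array([0.304, 0.085, 0.325])) [0.05 0.11 2.28 0.1 ]
0.06 0.8 0.1 (array([-0.11,  0.27,  2.43,  0.35]), array([0.304, 0.035, 0.325])) [-0.11  0.09  2.29  0.15]
0.06 0.8 0.3 (array([-0.26,  0.28,  2.41,  0.45]), array([ 0.314, -0.013,  0.325])) [-0.26  0.1   2.28  0.38]
0.06 0.8 0.5 (array([-0.38,  0.3 ,  2.36,  0.57]), array([ 0.333, -0.059,  0.325])) [-0.37  0.14  2.23  0.6 ]
0.06 0.8 0.7 (array([-0.45,  0.33,  2.28,  0.7 ]), array([ 0.361, -0.099,  0.325])) [-0.44  0.19  2.17  0.78]
```

```bash
sed -i 's/def plan(P,p,psi):/def plan(P,p,psi,flip=1):/; s/y=\[-np.sin(psi),np.cos(psi),0\]$/y=flip*np.array([-np.sin(psi),np.cos(psi),0])/' h.py
python3 -c "
from h import *
plan([.44,.02,.16],.8,.3)
for a in ([.44,.02,.16,.8],[.452,.018,.106,.8],[.517,.038,.064,.55],[.53,.038,.134,.55]): print(ik(a[:3],a[3],.3))"
```

```text
dpos cm [10.48 -6.37 -0.82] dr [-0.103 -0.17   0.01 ]
(array([-0.59, -0.11,  2.45,  0.62]), array([ 0.204, -0.053,  0.415]))
(array([-0.57,  0.06,  2.54,  0.56]), array([ 0.216, -0.055,  0.361]))
(array([-0.52,  0.54,  2.7 ,  1.09]), array([ 0.228, -0.051,  0.25 ]))
(array([-0.5 ,  0.23,  2.56,  0.8 ]), array([ 0.241, -0.051,  0.32 ]))
```

```bash
python3 -m creep '{"delta_pos":[[1,-0.6,-0.1],[2,-1.3,-0.2],[3.1,-2,-0.3],[4.2,-2.6,-0.4],[5.2,-3.2,-0.5],[6.2,-3.8,-0.5],[7.2,-4.4,-0.6],[8.3,-5,-0.7],[9.4,-5.7,-0.8],[10.5,-6.4,-0.8]],"dr":[[0.14,0,0],[0.28,0,0],[0.42,0,0],[0.56,0,0],[0.7,0,0],[0.84,0,0],[0.98,0,0],[1.12,0,0],[1.26,0,0],[1.4,0,0]]}'
python3 -c "
from h import *
s=manip.get_state();print(s['qpos'],s['position']);plan([.45,.018,.11],.75,.33,-1)"
```

```text
clock: 6.35
position: [0.4407, 0.0199, 0.1594]
ee_rot: [0.684, 0.549, 0.426, -0.221]
contact_force: [0.3, 0.9, -0.7]
width: 0.0002
[-0.44755425 -0.09684964  2.3178944   0.75410023  0.59204217 -1.37468395] [0.44071294 0.01989841 0.15943251]
dpos cm [ 4.55 -2.12  0.32] dr [1.6   0.187 0.164]
```

```bash
python3 -m creep '{"delta_pos":[[0.5,-0.2,0],[1,-0.4,0.1],[1.5,-0.6,0.1],[2,-0.8,0.1],[2.5,-1,0.2],[3,-1.3,0.2],[3.5,-1.6,0.2],[4,-1.8,0.3],[4.5,-2.1,0.3],[4.5,-2.1,0.3]],"dr":[[0.14,0.02,0.015],[0.28,0.035,0.03],[0.42,0.05,0.045],[0.56,0.07,0.06],[0.71,0.085,0.075],[0.85,0.1,0.09],[0.99,0.12,0.1],[1.13,0.13,0.115],[1.27,0.15,0.13],[1.42,0.17,0.145]]}'
python3 -c "
from h import *
s=manip.get_state();print(s['qpos'],s['position'])
t=[.787*0.933,.787*.360*.95,-.605]
plan([.517,.038,.064],.65,.35,-1);plan([.472,.022,.097],.7,.35,-1)
d=grab('side');cv2.imwrite('pics/s3.png',d['pixels'])"
```

```text
clock: 7.35
position: [0.4495, 0.0184, 0.1106]
ee_rot: [0.14, 0.903, 0.195, -0.356]
contact_force: [0.6, 0.2, 0.4]
width: -0.0002
[-0.66906327  0.09362816  2.55107217  1.55847215  0.66121853 -1.00264383] [0.44952355 0.01835429 0.11056893]
dpos cm [ 8.27  0.78 -1.44] dr [0.166 0.121 0.017]
dpos cm [ 2.55  0.54 -0.51] dr [0.166 0.071 0.013]
```

View pics/s3.png

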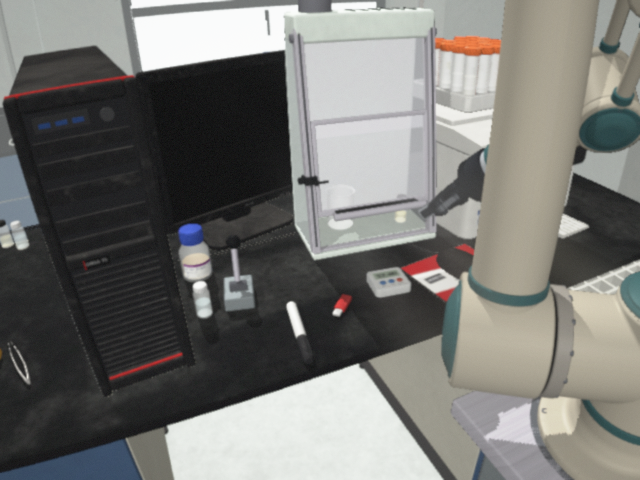

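Fingertip at about (427,213), to the right of and in front of the bar. The pointer and the bar's left end are still in view. I'll slide in beneath the lip, with clearance.

```bash
python3 -m creep '{"delta_pos":[[1,0.1,-0.2],[2,0.2,-0.4],[3,0.3,-0.55],[4,0.4,-0.7],[5,0.5,-0.9],[6,0.6,-1.05],[6.8,0.7,-1.2],[7.5,0.8,-1.3],[8,0.8,-1.4],[8,0.8,-1.4]],"dr":[[0.03,0.03,0],[0.07,0.05,0],[0.1,0.08,0],[0.13,0.1,0.01],[0.166,0.12,0.01],[0.166,0.12,0.017],[0.166,0.12,0.017],[0.166,0.12,0.017],[0.166,0.12,0.017],[0.166,0.12,0.017]]}'
python3 -c "
from h import *
s=manip.get_state();print(s['qpos'],s['position'],s['contact_force'])
M=R.from_quat(s['ee_rot'],scalar_first=True)
print(M.as_matrix())
v=np.array([.173*.994,-.107*.173,.985]);print('sash dir in tool',M.inv().apply(v))
d=grab('side');cv2.imwrite('pics/c4.png',cv2.resize(d['pixels'][160:270,300:460],None,fx=4.9,fy=4.9,interpolation=cv2.INTER_CUBIC))
e=grab('top');cv2.imwrite('pics/t4.png',e['pixels'])
"
```

```text
clock: 8.4
position: [0.5166, 0.0376, 0.0674]
ee_rot: [0.059, 0.933, 0.167, -0.313]
contact_force: [0.0, -0.4, 0.4]
width: -0.0002
[-0.53053884  0.4163673   2.61253425  2.18601469  0.8541959  -1.46307171] [0.51660833 0.03762353 0.06742362] [ 0.01671899 -0.35205788  0.42844557]
[[ 0.74827766  0.34927473 -0.56399265]
 [ 0.27495729 -0.93700011 -0.21547456]
 [-0.60372099  0.00616091 -0.79717188]]
sash dir in tool [-0.47107959  0.08347529 -0.87821095]
```

View pics/c4.png

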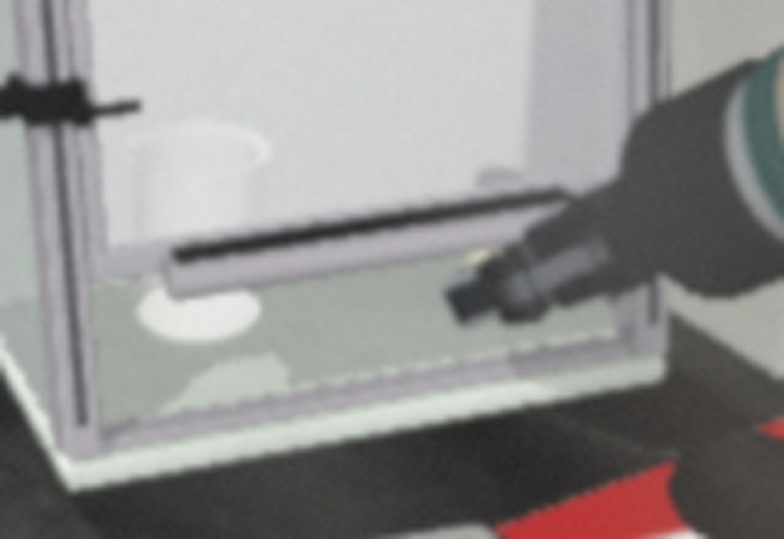

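Fingertip at crop (460,320), that is (394,225), below the bar. No contact yet. I'll go 6 mm deeper, then rise slowly along the sash travel.

```bash
python3 -m creep '{"delta_pos":[[0.3,0,0],[0.6,0,0],[0.41,0.03,-0.35],[0.22,0.06,-0.7],[0.08,0.09,-0.97],[-0.01,0.11,-1.14],[-0.1,0.125,-1.31],[-0.2,0.14,-1.49],[-0.29,0.16,-1.67],[-0.39,0.175,-1.85]],"dr":[[0,0,0],[0,0,0],[0,0,0],[0,0,0],[0,0,0],[0,0,0],[0,0,0],[0,0,0],[0,0,0],[0,0,0]]}'
cat > meas.py <<'E'
from h import *
from scipy.ndimage import map_coordinates
np.set_printoptions(precision=4,suppress=True)
s=manip.get_state();print(s['clock'],s['position'],s['contact_force'])
d=grab('side');g=cv2.cvtColor(d['pixels'],cv2.COLOR_BGR2GRAY).astype(float)
v=np.array([.173*.994,-.107*.173,.985]);yb=np.array([.107,.994,0]);n=np.cross(yb,v);P0=np.array([.522,.04,.0955])
def sp(u,w):
    o,r=ray(d,u,w);p=o+r*((P0-o)@n)/(r@n);return (p-P0)@yb,(p-P0)@v
# pointer: dark rows in columns 323..327, darkness-weighted centroid vs local background
pt=[]
for u in range(322,328):
    c=g[174:190,u];w=np.clip(np.median(c)-c-25,0,None)
    if w.sum()>0: pt.append(sp(u,(w*np.arange(174,190)).sum()/w.sum()))
pt=np.array(pt);print('pointer (y,s):\n',pt.T,np.median(pt[:,1]))
np.set_printoptions(precision=1)
import sys
lo,hi=int(sys.argv[1]),int(sys.argv[2])
for u in(340,345,350,355,360):print(u,g[lo:hi,u])
E
python3 meas.py 190 226
```

```text
clock: 9.5
position: [0.5242, 0.0388, 0.085]
ee_rot: [0.059, 0.933, 0.167, -0.313]
contact_force: [-0.4, 0.6, -2.6]
width: -0.0001
9.5 [0.5242 0.0388 0.085 ] [-0.4054  0.6111 -2.5504]
pointer (y,s):
 [[0.1334 0.1315 0.1296 0.1277 0.1258 0.1239]
 [0.0703 0.0704 0.0704 0.0705 0.0705 0.0705]] 0.07045053432677575
340 [218. 219. 218. 218. 219. 221. 222. 220. 221. 213. 192. 167. 115.  60.
  56.  98. 152. 174. 178. 176. 169. 156. 156. 188. 210. 213. 214. 219.
 227. 230. 231. 231. 231. 231. 230. 230.]
345 [219. 218. 219. 219. 220. 219. 218. 216. 214. 198. 172. 122.  70.  52.
  91. 147. 171. 178. 178. 171. 159. 156. 177. 203. 210. 208. 209. 212.
 225. 231. 231. 232. 231. 231. 229. 228.]
350 [215. 214. 214. 217. 217. 212. 211. 209. 198. 175. 126.  77.  49.  84.
 139. 169. 178. 179. 172. 159. 149. 152. 172. 180. 180. 178. 178. 177.
 178. 193. 220. 228. 228. 228. 226. 221.]
355 [217. 214. 212. 210. 210. 210. 207. 200. 180. 145.  92.  52.  69. 122.
 160. 178. 178. 175. 166. 155. 152. 173. 182. 172. 166. 166. 166. 166.
 168. 165. 167. 167. 167. 167. 169. 169.]
360 [209. 209. 209. 209. 210. 209. 201. 184. 160. 104.  59.  59. 104. 152.
 174. 179. 177. 170. 157. 150. 170. 178. 166. 165. 165. 166. 167. 166.
 166. 167. 167. 168. 168. 170. 167. 167.]
```

Contact at about 2.6 N and the bar is rising. The bar's edges span 7.5 px against 7.6 expected, so mid-edge is its centre. I'll automate that measurement.

```bash
python3 - <<'E'
t=open('meas.py').read().split("np.set_printoptions(precision=1)")[0]
t+='''
import sys
lo,hi=int(sys.argv[1]),int(sys.argv[2]);S=[]
for u in range(339,353):
    c=g[lo:hi,u];i=int(c.argmin());j=i+int(c[i:i+6].argmax());m=(c[i]+c[j])/2
    k=i+int(np.argmax(c[i:]>m))-1;up=k+(m-c[k])/(c[k+1]-c[k])
    gr=np.diff(c);a=int(up)+5;q=a+int(gr[a:a+6].argmax());w=np.clip(gr[q-1:q+2],0,None);dn=(w*(np.arange(q-1,q+2)+.5)).sum()/w.sum()
    S.append([u,lo+up,lo+dn,*sp(u,lo+(up+dn)/2)])
S=np.array(S);print(S[::4]);b=np.median(S[:,4]);print('bar s',b,'ptr-bar mm',1e3*(np.median(pt[:,1])-b))
'''
open('meas.py','w').write(t)
E
python3 meas.py 190 226
```

```text
9.55 [0.5244 0.0388 0.0854] [-2.6548  0.8813 -1.6284]
pointer (y,s):
 [[0.1334 0.1315 0.1296 0.1277 0.1258 0.1239]
 [0.0703 0.0704 0.0704 0.0705 0.0705 0.0705]] 0.07044283874213579
[[339.     205.093  212.6746   0.1047   0.0152]
 [343.     204.4492 211.9727   0.0968   0.0152]
 [347.     203.7736 211.402    0.0889   0.0152]
 [351.     203.3173 211.       0.081    0.0148]]
bar s 0.015193217283161762 ptr-bar mm 55.24962145897403
```

```bash
python3 -m creep '{"delta_pos":[[-0.19,0.03,-0.35],[-0.42,0.07,-0.79],[-0.66,0.12,-1.23],[-0.9,0.16,-1.67],[-1.13,0.2,-2.1],[-1.37,0.24,-2.55],[-1.6,0.28,-2.99],[-1.8,0.32,-3.34],[-1.98,0.35,-3.69],[-2.07,0.37,-3.86]],"dr":[[0,0,0],[0,0,0],[0,0,0],[0,0,0],[0,0,0],[0,0,0],[0,0,0],[0,0,0],[0,0,0],[0,0,0]]}'
python3 meas.py 165 200
```

```text
clock: 10.6
position: [0.532, 0.038, 0.1288]
ee_rot: [0.059, 0.933, 0.167, -0.312]
contact_force: [-1.5, 0.0, -2.4]
width: -0.0002
10.6 [0.532  0.038  0.1288] [-1.5139  0.0202 -2.3921]
pointer (y,s):
 [[0.1334 0.1315 0.1296 0.1277 0.1258 0.1239]
 [0.0698 0.0699 0.0701 0.0703 0.0704 0.0704]] 0.07023670390902452
[[339.     181.963  189.6154   0.1017   0.0588]
 [343.     181.3824 188.9468   0.094    0.0589]
 [347.     180.7544 188.5185   0.0862   0.0588]
 [351.     180.3571 187.6607   0.0784   0.0589]]
bar s 0.05881198743832835 ptr-bar mm 11.42471647069617
```

```bash
python3 -m creep '{"delta_pos":[[-0.09,0.02,-0.18],[-0.19,0.03,-0.35],[-0.28,0.05,-0.53],[-0.35,0.06,-0.66],[-0.42,0.07,-0.79],[-0.45,0.08,-0.84],[-0.45,0.08,-0.84]],"dr":[[0,0,0],[0,0,0],[0,0,0],[0,0,0],[0,0,0],[0,0,0],[0,0,0]]}'
python3 meas.py 160 196
python3 -c "
from h import *
d=load('side');cv2.imwrite('pics/c5.png',cv2.resize(d['pixels'][155:215,300:400],None,fx=8,fy=8,interpolation=cv2.INTER_CUBIC))"
```

```text
clock: 11.35
position: [0.5337, 0.0377, 0.138]
ee_rot: [0.059, 0.933, 0.167, -0.312]
contact_force: [-3.1, 0.7, -0.9]
width: -0.0
11.35 [0.5337 0.0377 0.138 ] [-3.1312  0.7352 -0.8785]
pointer (y,s):
 [[0.1334 0.1315 0.1296 0.1277 0.1258 0.1239]
 [0.0704 0.0704 0.0705 0.0706 0.0707 0.0707]] 0.07055018476719332
[[339.     176.7931 184.4677   0.1011   0.0684]
 [343.     176.3298 183.9906   0.0934   0.0682]
 [347.     175.6864 184.3571   0.0857   0.0674]
 [351.     175.2619 182.8333   0.0778   0.0682]]
bar s 0.06808101159941585 ptr-bar mm 2.4691731677774778
```

View pics/c5.png

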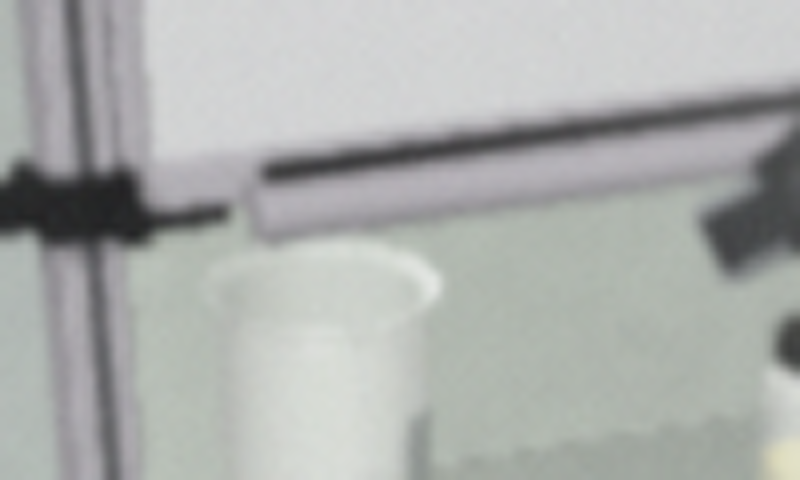

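Bar's left end (crop (255,210)) is nearly level with the pointer tip (crop (225,213)). The numbers say it still has about 2 mm to go, so I'll nudge and average several frames.

```bash
python3 -m creep '{"delta_pos":[[-0.04,0.01,-0.07],[-0.07,0.01,-0.13],[-0.09,0.015,-0.17],[-0.09,0.015,-0.17],[-0.09,0.015,-0.17]],"dr":[[0,0,0],[0,0,0],[0,0,0],[0,0,0],[0,0,0]]}'
sed -i "s/^d=grab('side').*/d=grab('side');g=np.mean([cv2.cvtColor(manip.get_image('side')['pixels'],cv2.COLOR_BGR2GRAY).astype(float) for _ in range(6)],0);np.save('g.npy',g)/" meas.py
python3 meas.py 160 196
python3 -c "
import numpy as np
g=np.load('g.npy').round().astype(int)
for u in(322,325,328,336,340,344,348):print(u,g[170:190,u])"
```

```text
clock: 11.9
position: [0.5341, 0.0377, 0.1398]
ee_rot: [0.059, 0.933, 0.167, -0.312]
contact_force: [-3.1, 0.7, -2.3]
width: 0.0001
11.9 [0.5341 0.0377 0.1398] [-3.1121  0.6732 -2.2988]
pointer (y,s):
 [[0.1334 0.1315 0.1296 0.1277 0.1258 0.1239]
 [0.0706 0.0707 0.0707 0.0707 0.0708 0.0707]] 0.07068205280383835
[[339.     175.8537 183.7423   0.101    0.07  ]
 [343.     175.3674 183.445    0.0933   0.0696]
 [347.     174.7356 184.4051   0.0856   0.0683]
 [351.     174.3218 181.897    0.0777   0.0699]]
bar s 0.06980753973256984 ptr-bar mm 0.8745130712685123
322 [211 211 209 202 189 180 176 176 176 170 146  98  67 108 160 179 183 184
 185 184]
325 [210 211 207 196 186 180 176 175 173 160 118  71  78 134 169 181 182 184
 185 187]
328 [210 209 202 189 180 176 175 175 170 156 133 117 133 165 180 183 184 192
 196 192]
336 [209 201 179 137  85  61 102 152 174 178 175 166 153 146 168 194 206 204
 203 203]
340 [207 192 170 120  66  82 140 169 179 177 171 160 147 156 188 209 216 211
 207 207]
344 [201 180 136  83  63 107 154 173 177 173 165 151 145 167 187 206 213 210
 207 206]
348 [189 164 116  68  90 143 170 178 176 170 158 146 152 170 182 195 212 217
 211 206]
```

```bash
python3 -m creep '{"delta_pos":[[-0.02,0,-0.04],[-0.02,0,-0.04],[-0.02,0,-0.04],[0.1,-0.02,0.2],[0.28,-0.05,0.52],[0.55,-0.1,1.05],[0.7,-0.1,1.4],[0.7,-0.1,1.4]],"dr":[[0,0,0],[0,0,0],[0,0,0],[0,0,0],[0,0,0],[0,0,0],[0,0,0],[0,0,0]]}'
python3 -m creep '{"delta_pos":[[-1,0,0],[-3,0,0],[-6,0,0],[-9,0,0],[-11,0,0],[-12,0,0],[-12,0,0]],"dr":[[0,0,0],[0,0,0],[0,0,0],[0,0,0],[0,0,0],[0,0,0],[0,0,0]]}'
sed -i 's/S.append.*/S.append([u,lo+up,lo+dn,*sp(u,lo+up+3.8)])/' meas.py
python3 meas.py 160 196
python3 -c "
from h import *
d=load('side');cv2.imwrite('pics/c6.png',cv2.resize(d['pixels'][150:330,170:450],None,fx=2.85,fy=2.85,interpolation=cv2.INTER_CUBIC))
e=grab('top');cv2.imwrite('pics/t6.png',e['pixels'])"
```

```text
clock: 13.05
position: [0.5314, 0.037, 0.124]
ee_rot: [0.059, 0.933, 0.166, -0.313]
contact_force: [-0.4, -0.2, -0.0]
width: 0.0
clock: 13.75
position: [0.4413, 0.0033, 0.1979]
ee_rot: [0.06, 0.934, 0.165, -0.312]
contact_force: [-0.2, -0.7, -0.5]
width: -0.0
13.75 [0.4413 0.0033 0.1979] [-0.219  -0.6528 -0.5121]
pointer (y,s):
 [[0.1334 0.1315 0.1296 0.1277 0.1258 0.1239]
 [0.0706 0.0706 0.0707 0.0707 0.0709 0.0707]] 0.0706831953671209
[[339.     175.6486 183.6543   0.101    0.0706]
 [343.     175.1203 183.       0.0932   0.0705]
 [347.     174.6003 184.5198   0.0855   0.0704]
 [351.     173.9594 181.7978   0.0777   0.0706]]
bar s 0.07050679849220327 ptr-bar mm 0.1763968749176198
```

View pics/c6.png

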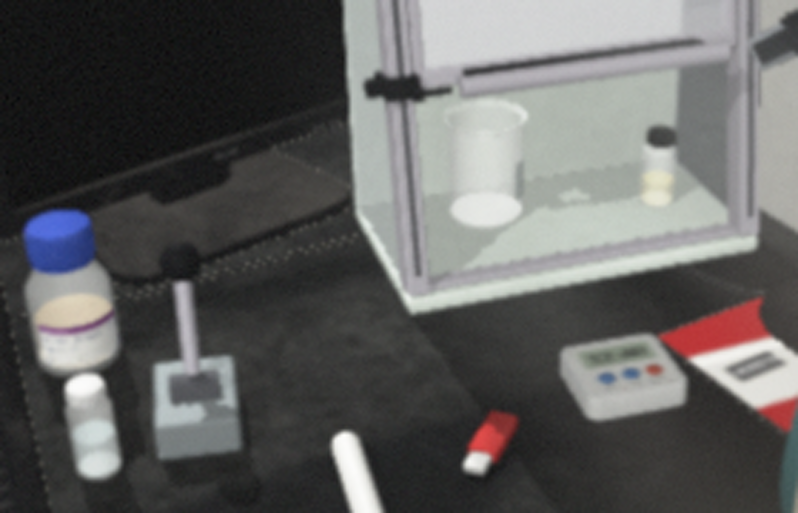

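The bar's left end (crop (460,85)) is level with the pointer tip (crop (450,91)) along the bar's slope. The lever leans away and everything else is in place. The fingers are clear at the upper right.

```bash
python3 -c "
from rig import manip
print(manip.sign_off())"
```

```text
the job is handed in; nothing more can be done
None
```

I did both steps in the order asked and handed the job in at about 14 s of the 54 s allowed.

- **Lever:** I pushed the knob over with the shut fingertips until it stopped moving, at about 20 N against its stop. Afterwards the camera showed the rod leaning away by about 0.54 rad, against 0.5 expected.
- **Window:** I pushed the lip up from beneath with the shut fingertips at roughly 2–4 N, then withdrew downward and back. With the fingers clear, six averaged side-camera frames put the bar 0.2 mm below the pointer.
- **Other things:** The pointer and the loose things in the last crop looked unmoved. The mouse was outside that crop, and I did not check it after the window push. The last force reading, below 1 N, fits the arm touching nothing.

**Where checks disagreed:**
- Near the end, the brighter beaker rim behind the bar shifted its lower edge in the image. For the final reading I used only the upper edge plus the bar's known half-thickness. At the previous position the two methods differed by about 0.3 mm.
- The last check used the side camera alone. I took a final top picture but did not measure from it.

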